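# Spin-check the index wheel and park it on its mark

### The job

Flick the wooden index wheel with a fingertip against one of its pegs, anticlockwise seen from above as its blue arrows show, so that it coasts freely until its red patch has gone past the yellow pointer and at least half a turn further. Then, on any later pass and not before the red patch comes up to the pointer, press a fingertip on the wheel to brake it so that it stops with the pointer tip within the red patch, and take the hand away, leaving the wheel at rest there. Do not push or steer the wheel round to the mark, lift nothing, and leave the other things on the bench and on the stand where they are.

Things in the scene. Friction and masses are not known exactly. Their poses are not given: they have to be found in the camera images.
- stand: grey square board 300 x 300 mm, 18 mm thick, bolted down, carrying the wheel; origin at the centre of its underside, exactly under the wheel's vertical axis; its +x points from the axis to the pointer, z up. The board's turn differs from time to time. Pointer post 18 mm x 30 mm at 132 to 150 mm from the axis, top 70 mm above the bench, level with the wheel's upper face
- hub: steel hub on the axis (origin 40 mm above the bench) carrying the wheel; could be pulled up off the stand but must stay down. Wheel: light wooden disc, 250 mm diameter, 18 mm thick, 0.55 kg, upper face 70 mm above the bench, steel boss 40 mm wide and 15 mm high at the centre. Its outer band, 75 to 125 mm from the axis, is bare and flat for braking
- wheel (a joint): wheel angle in rad, growing anticlockwise seen from above, counting on over the turns. 0, 2 pi, 4 pi ... = middle of the red patch exactly at the pointer. Starts at rest between -4.4 and -1.8. Free bearing: loses each second about a tenth of its speed plus 0.12 rad/s, so a flick to 3 rad/s coasts two to three turns and takes some 6 s to slow to 1 rad/s; a fingertip pressed on the face with 5 N stops it almost at once
- mark (a point): middle of the red patch at the wheel's rim, on the upper face, 125 mm from the axis; the patch is 40 mm wide along the rim and reaches 38 mm inwards, flat paint
- pointer (a point): the point of the rim's circle straight in front of the yellow pointer tip, 125 mm from the axis at the height of the wheel's upper face (70 mm); fixed to the stand
- peg0 (a point): centre of the top of an upright dark wooden peg on the wheel, 16 mm diameter, 40 mm high (top 110 mm above the bench), 65 mm from the axis, 45 degrees anticlockwise from the red patch. Turns with the wheel
- peg1 (a point): centre of the top of an upright dark wooden peg on the wheel, 16 mm diameter, 40 mm high (top 110 mm above the bench), 65 mm from the axis, 135 degrees anticlockwise from the red patch. Turns with the wheel
- peg2 (a point): centre of the top of an upright dark wooden peg on the wheel, 16 mm diameter, 40 mm high (top 110 mm above the bench), 65 mm from the axis, 225 degrees anticlockwise from the red patch. Turns with the wheel
- peg3 (a point): centre of the top of an upright dark wooden peg on the wheel, 16 mm diameter, 40 mm high (top 110 mm above the bench), 65 mm from the axis, 315 degrees anticlockwise from the red patch. Turns with the wheel
- bearing: loose steel ring, 36 mm diameter, 12 mm high, on a corner of the stand board; origin at its underside. Leave alone
- dowel: loose wooden dowel end standing on the opposite corner of the board, 20 mm diameter, 40 mm high; origin at its underside. Leave alone
- glue: loose white bottle, 60 mm diameter, 150 mm high, left of the stand; origin at its underside. Leave alone
- can: loose tin with green label, 84 mm diameter, 100 mm high, right of the stand; origin at its underside. Leave alone
- screwdriver: loose screwdriver with red handle lying right of the stand. Leave alone
- hammer: loose hammer lying left of the stand. Leave alone
- offcut: loose wood block 50 x 110 x 30 mm lying right of the stand, beyond it; origin at its underside. Leave alone

How it is judged:
On the way, in this order (a step that is already met when the one before it is completed fails the run):
1. the wheel coasts anticlockwise faster than 1 rad/s with nothing touching it (velocity of joint wheel above 1 rad/s and contact force between anything else and hub below 0.05 N), for 0.3 s.
2. still coasting untouched, the mark has passed the pointer and gone half a turn further (value of joint wheel above 3.2 rad and velocity of joint wheel above 0.1 rad/s and contact force between anything else and hub below 0.05 N), for 0.05 s.
3. braked: a fingertip on the wheel and the wheel stopped with the pointer in the red patch (contact force between the fingers and hub above 0.2 N and horizontal distance between mark and pointer below 0.022 m and velocity of joint wheel between -0.1 and 0.1 rad/s), for 0.05 s.
At the end, for the whole second after the job is handed in: After coasting and being braked by a fingertip, the wheel is at rest (under 0.03 rad/s), down on its stand, with the middle of the red patch within 22 mm of the pointer along the rim, at least one full turn after first passing it (horizontal distance between mark and pointer below 0.022 m and value of joint wheel above 5.5 rad and velocity of joint wheel between -0.03 and 0.03 rad/s and z of hub in the frame of stand below 0.046 m); the robot touches nothing.
It fails at once if after the mark has first gone past the pointer (by 1 rad), the wheel is touched while the mark is more than 75 mm from the pointer (value of joint wheel above 1 rad and horizontal distance between mark and pointer above 0.075 m and contact force between anything else and hub above 0.3 N).
It fails at once if the wheel is lifted off its stand (z of hub in the frame of stand above 0.046 m).
It fails at once if one of the other things is lifted or moved more than 20 mm (distance of any of bearing, dowel, glue, can, screwdriver, hammer, offcut from where it was at the start of the episode above 0.02 m).
It also fails if it takes over 45 s, if anything falls off the work surface, if the arm or the gripper's body presses on something with over 40 N, if the wrist force passes 120 N, or if a joint passes its speed limit or range.

### The arm

A 6-joint arm with a two-finger parallel gripper is mounted at the origin on the work surface. World frame = base frame: x ahead of the robot, y to its left, z up, the work surface at z = 0. Lengths are in m, angles in rad, forces in N, time in s.
With the tool pointing down it reaches from about 0.3 to 0.775 m from the base axis. Payload 14.6 kg.
Tool frame: the origin (TCP) lies on the centre line of the jaws, within the pads' length; the fingertips stand ctrl.tcp_to_tips ahead of it and the grasp point (between the pads) lies 2 mm behind it (ctrl.tcp_to_tips is the distance from the TCP to the fingertips, in m); z points along the fingers, y is the line along which they close (so a half turn about z gives the same grasp; the last joint's range is limited). The gripper opens to 94 mm and grips with 3 to 60 N. Pads are 16 mm wide; open, the fingers measure 119 mm over their backs; the gripper's body (75 mm by 177 mm) begins 78 mm behind the grasp point.
Start: joints at [-1.25, 0.3, 1.521, -0, 1.321, -0.067], TCP at [0.208, -0.509, 0.222] pointing down, gripper open.
Joint ranges: [-3.03, 3.03], [-0.79, 2.21], [0.23, 2.52], [-1.04, 4.18], [0, 3.07], [-2.55, 2.55]. Speed limits (rad/s): [2.22, 2.22, 2.57, 3.14, 3.14, 3.14].

### API

Orientations are given as [roll, pitch, yaw] about the fixed x, y, z axes, in that order (R = Rz(yaw) Ry(pitch) Rx(roll)).
In Python, from station import telemetry, viewer, hand_in, ctrl gives the robot as it stands.
- The arm moves only by the tool step_arm, never from a script. Its argument "plan" is a list of rows, each an object of numbers: "dx", "dy", "dz": the shift along the tool's x, y, z scaled (see below); "rx", "ry", "rz": the turn, a rotation vector about the tool's x, y, z scaled (see below); "claw": the closure, from 0 (fully open) to 1 (shut). In form: [{"dx": .., "dy": .., "dz": .., "rx": .., "ry": .., "rz": .., "claw": ..}, ...]. A call has 1 to 10 rows; each row shifts and turns the commanded pose from where the row before left it, along the tool's axes as they then stand; what a row does not reach is not made up. The controller multiplies each number of a shift by 0.1 m and each number of a turn by 90 degrees. A row lasts 1/10 s, in which the tool goes at most 50 mm and 8.59 degrees, less where a joint would pass 70% of its speed; a pose out of reach is approached as far as the arm can. A call with a number of a shift or a turn outside -1 to 1 is refused whole. A call with a gripper value outside its range is refused whole. The fingers move at their own pace and stop on an object; "grip_force" is the grip in N (left out, the last holds). Time passes only in rows, so rows that do not move let the fingers close. It gives the time, the measured TCP pose, the force, the opening and the grip force at its end, in the units of the state.
- telemetry.get_obs(): the state, without advancing time (a new reading comes with each control period).
- viewer.camera(name): name is "side" or "top" or "wrist"; returns a dict with "img" (400x640x3 uint8, red, green, blue), "z_map" (400x640 float32, m along the optical axis (not along the pixel's ray), 0 where there is no reading), "fx", "fy", "cx", "cy" (pixels), "R" (3x3) and "t" (3): a world point X has camera coordinates R X + t; the wrist camera has in their place "tool_from_camera" (4x4, takes a point from camera to tool coordinates, whose origin is the TCP and whose axes are the flange's). Camera axes: x right, y down, z forward; pixel columns grow to the right and rows downward; lengths in m; the calibration is good to about 2 mm. The wrist camera is an equidistant fisheye: a pixel r from the principal point sees the ray r / f radians off the axis. A picture is of the moment at which its call begins: read the wrist's pose just before it.
- hand_in(): hands the job in; it is judged then, once.
Trained networks look in a picture, given as the dict that the camera call returned (one of the last four; its "shot" number tells which), for a name from the list of things; names that differ only in an ending like _2 or _b are one class to them, and where a whole thing is asked for, a point or a joint stands for the part that bears it (a point fixed in the world has none). Each returns a list of dicts, best first, with "score" (0 to 1); they miss things now and then, are a little off and sometimes report something else, mostly with a low value. They report only what shows in the picture. A call takes as long as a camera call.
- viewer.recognise(target, picture): "rect" ([left, top, right, bottom] in pixels, round what is visible of it).
The state is a dict: "time_s": time; "qpos": joint angles; "joint_vel": joint speeds; "tau": joint torques, N m; "ee_pos": TCP position; "eef_rot": TCP orientation; "force": force on the tool from outside, world axes, zero at the start; "moment": the same for the moment, N m; "grip_width": finger opening in m; "grip_force": force on a finger pad.
Only numpy, scipy, OpenCV 4.12 (cv2) and the standard library are available. Lean on these libraries where they do the work, as an engineer would, in place of code of your own. Each camera call takes 0.05 s, during which the arm holds its last target. There are 200 camera calls.

## Working session

There is one attempt and no reset: what is moved stays moved. The work goes in short steps, Python scripts to look and compute and a tool call to move; the robot and the scene stay as the last step left them, time stands still between calls to the robot, and variables do not carry over. Pictures are saved under pics/ and viewed, at most 10 in all, crops included, and the job is handed in when it is done.

Besides the shell and the picture viewer there is one more tool, called after ">>>" as name(argument=value, ...) on one line, values as JSON. step_arm: Moves the arm, as the interface text tells. Shifts and turns lie within -1 to 1; 1 stands for 0.1 m of shift or 90 degrees of turn. Its arguments: {"type":"object","properties":{"plan":{"type":"array"},"grip_force":{"type":"number"}},"required":["plan"]}

```bash
mkdir -p pics; cat > h.py <<'E'
from station import telemetry, viewer, hand_in, ctrl
import numpy as np, cv2
def shot(n): return viewer.camera(n)
def world(p,u,v,z=None):
    R=np.array(p["R"]);t=np.array(p["t"]);d=np.array([(u-p["cx"])/p["fx"],(v-p["cy"])/p["fy"],1.])
    c=-R.T@t; w=R.T@d
    s=p["z_map"][int(v),int(u)] if z is None else (z-c[2])/w[2]
    return c+s*w
def px(p,X):
    c=np.array(p["R"])@X+np.array(p["t"]); return c[0]/c[2]*p["fx"]+p["cx"],c[1]/c[2]*p["fy"]+p["cy"]
E
python3 - <<'E'
from h import *
p=shot("top"); cv2.imwrite("pics/top.png",p["img"][:,:,::-1])
for n in ["stand","mark","pointer","peg0","hub","glue","can"]:
    print(n,[(np.round(r["rect"]),round(r["score"],2)) for r in viewer.recognise(n,p)][:5])
o=telemetry.get_obs(); print(o, ctrl.tcp_to_tips)
E
```

```text
stand [(array([263., 132., 403., 270.]), 0.93)]
mark [(array([284., 156., 376., 239.]), 0.97)]
pointer [(array([263., 133., 399., 269.]), 0.84), (array([461., 219., 472., 289.]), 0.45)]
peg0 [(array([287., 152., 378., 241.]), 0.75), (array([262., 137., 402., 269.]), 0.3)]
hub [(array([290., 153., 376., 238.]), 0.8)]
glue [(array([172., 173., 206., 202.]), 0.73)]
can [(array([470., 172., 510., 208.]), 0.87)]
{'time_s': 0.4, 'qpos': array([-1.24958398e+00,  2.99937790e-01,  1.52113665e+00,  2.57958709e-05,
        1.32070484e+00, -6.66144600e-02]), 'joint_vel': array([-5.42568389e-04,  2.05666342e-05, -4.97031956e-04, -2.71593926e-04,
       -7.44538049e-04,  1.28253073e-03]), 'tau': array([ 1.94435966e-04, -5.31197870e+01, -3.52602768e+01,  7.08092074e-02,
        2.18689913e-02, -5.30900934e-05]), 'ee_pos': array([ 0.20797271, -0.50909262,  0.22236699]), 'eef_rot': array([-3.14140811e+00, -3.73593798e-05,  3.87820417e-01]), 'force': array([ 0.19717756, -0.26195505, -0.05951493]), 'moment': array([ 0.02402557, -0.00200209, -0.01685821]), 'grip_force': 0.0, 'grip_width': 0.09421296524681085} 0.017
```

View pics/top.png

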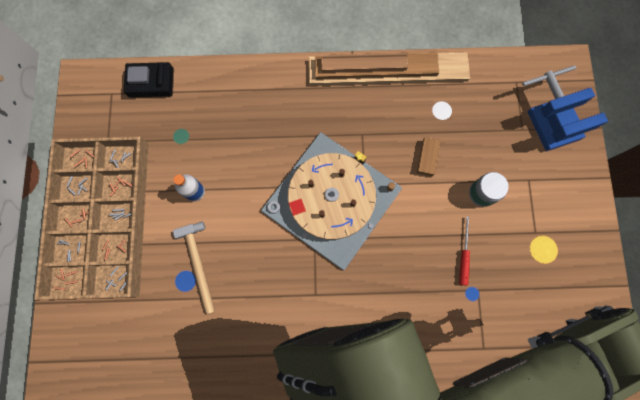

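The top picture shows the stand around (332,197), the yellow pointer at (361,157), the red patch at (297,207), and pegs around the boss. The bearing is at (273,207) and the dowel at (391,187).

```bash
python3 - <<'E'
from h import *
p=shot("top"); im=p["img"].astype(int)
h=cv2.cvtColor(p["img"],cv2.COLOR_RGB2HSV)
def blob(m,x0,x1,y0,y1):
    q=np.zeros(m.shape,bool); q[y0:y1,x0:x1]=m[y0:y1,x0:x1]; v,u=np.nonzero(q); return u.mean()+.5,v.mean()+.5,len(u),u.min(),u.max(),v.min(),v.max()
red=((h[...,0]<8)|(h[...,0]>172))&(h[...,1]>150)&(h[...,2]>90)
yel=(h[...,0]>22)&(h[...,0]<35)&(h[...,1]>150)&(h[...,2]>120)
r=blob(red,283,380,150,242); y=blob(yel,340,385,140,180); print(r,y)
# wheel disc: fit ellipse on wood colour in stand
wood=((h[...,1]>60)&(h[...,2]>120)); m=np.zeros(wood.shape,np.uint8); m[150:243,284:380]=wood[150:243,284:380]
m=cv2.morphologyEx(m,cv2.MORPH_OPEN,np.ones((5,5)))
c=max(cv2.findContours(m,0,1)[0],key=cv2.contourArea); hull=cv2.convexHull(c); e=cv2.fitEllipse(hull);print(e)
C=world(p,*e[0],.07);print("C",C, "boss by depth",world(p,*e[0]))
R=world(p,*r[:2],.07);Y=world(p,*y[:2],.07)
for n,X in(("red",R),("yel",Y)):
    d=X-C;print(n,X,np.hypot(*d[:2]),np.degrees(np.arctan2(d[1],d[0])))
# stand board corners
grey=(h[...,1]<60)&(h[...,2]>60)&(h[...,2]<190)
m=np.zeros(wood.shape,np.uint8); m[128:275,258:408]=grey[128:275,258:408]
m=cv2.morphologyEx(m,cv2.MORPH_OPEN,np.ones((3,3)))
pts=cv2.findNonZero(m); b=cv2.boxPoints(cv2.minAreaRect(pts)); 
B=np.array([world(p,*q,.018) for q in b]);print(B,B.mean(0))
for q,name in(((273,207),"bear"),((391,187),"dowel"),((490,187),"can"),((187,187),"glue"),((428,157),"off"),((465,240),"scr"),((190,232),"ham")): print(name,world(p,*q))
crop=p["img"][125:275,255:410]; cv2.imwrite("pics/c1.png",cv2.resize(crop,None,fx=4,fy=4,interpolation=2)[:,:,::-1])
E
```

```text
(np.float64(297.22093023255815), np.float64(207.11627906976744), 172, np.int64(289), np.int64(304), np.int64(199), np.int64(214)) (np.float64(359.65), np.float64(156.35), 20, np.int64(357), np.int64(362), np.int64(153), np.int64(159))
((335.8182067871094, 191.7926025390625), (84.6048355102539, 103.26163482666016), 51.70209503173828)
C [ 0.59283214 -0.02208192  0.07      ] boss by depth [ 0.59086491 -0.02190202  0.07858763]
red [0.55185998 0.08790862 0.07      ] 0.11737392447825952 110.43067540602839
yel [ 0.69553421 -0.09415848  0.07      ] 0.125470104082308 -35.06126921391061
[[ 0.5548647   0.2016282   0.018     ]
 [ 0.80727302  0.01994143  0.018     ]
 [ 0.61110809 -0.22281821  0.018     ]
 [ 0.37341218 -0.03706408  0.018     ]] [ 0.5866645  -0.00957816  0.018     ]
bear [0.56534708 0.16312255 0.01361252]
dowel [ 0.60548651 -0.18125759  0.05575117]
can [ 0.5873698  -0.44917824  0.0977008 ]
glue [0.60985973 0.38801012 0.10809636]
off [ 0.69858915 -0.29938255  0.03438939]
scr [ 0.45291095 -0.39632     0.00080434]
ham [0.4965147  0.40098686 0.02640215]
```

View pics/c1.png

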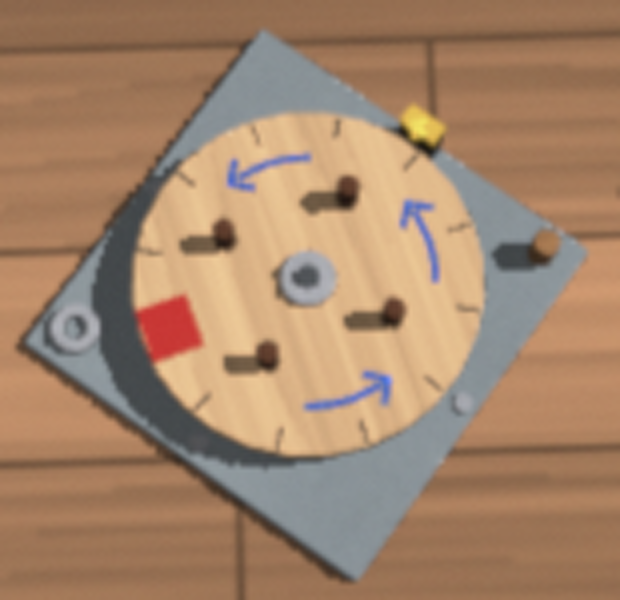

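The crop shows the wheel's rim from (132..486, 110..458), with its centre near (309,284). The board corners are at (265,28), (588,252), (355,580) and (20,343), and the red patch is on the left.

```bash
python3 - <<'E'
from h import *
p=shot("top")
f=lambda a,z:world(p,255+a[0]/4,125+a[1]/4,z)
B=np.array([f(a,.018) for a in[(265,28),(588,252),(355,580),(20,343)]]);print(B,B.mean(0))
for i in range(4):
    d=B[(i+1)%4]-B[i];print(np.hypot(*d[:2]),np.degrees(np.arctan2(d[1],d[0])))
C1=f((309,284),.07);print("rim C",C1); print("boss", f((308,277),.085))
P=np.array([f(a,.11) for a in[(348,186),(224,230),(268,350),(395,308)]]);print("pegs",P,P.mean(0))
C=(B.mean(0)+C1)/2
for n,X in[("red",f((169,328),.07)),("yel",f((423,126),.07))]+[("peg",q) for q in P]:
    d=X-C1;print(n,X,np.hypot(*d[:2]),np.degrees(np.arctan2(d[1],d[0])))
R=np.array(p["R"]);print("cam",-R.T@p["t"])
E
```

```text
[[ 0.79260949  0.01504931  0.018     ]
 [ 0.61041311 -0.21925062  0.018     ]
 [ 0.37576979 -0.03829515  0.018     ]
 [ 0.55442013  0.20069136  0.018     ]] [ 0.58330313 -0.01045128  0.018     ]
0.29680292866780383 -127.86936036631029
0.2963146529852929 142.36081288842007
0.2983797863821046 53.2206664363565
0.3019886457073575 -37.93244244775254
rim C [ 0.58093282 -0.01159799  0.07      ]
boss [ 0.58267025 -0.01086917  0.085     ]
pegs [[ 0.64074392 -0.04022263  0.11      ]
 [ 0.61194147  0.04620377  0.11      ]
 [ 0.52716676  0.01811717  0.11      ]
 [ 0.55367258 -0.0691858   0.11      ]] [ 0.58338118 -0.01127187  0.11      ]
red [0.55219075 0.08782202 0.07      ] 0.10349127722454553 106.1244449451023
yel [ 0.69498798 -0.09730694  0.07      ] 0.14266956952079832 -36.92373875910729
peg [ 0.64074392 -0.04022263  0.11      ] 0.06630790339249211 -25.575039296912657
peg [0.61194147 0.04620377 0.11      ] 0.06559405374685612 61.787971665862266
peg [0.52716676 0.01811717 0.11      ] 0.061431098604081205 151.07166977303058
peg [ 0.55367258 -0.0691858   0.11      ] 0.06371402763978684 -115.33138639944373
cam [0.31376602 0.00343889 1.28821652]
```

Centre is about (0.583,-0.011), the stand's yaw about -37.6°, and the wheel angle about -3.75. I'll close the gripper, align the tool with the world axes and move over the near side of the wheel.

>>> step_arm(plan=[{"rz":0.0823,"claw":1},{"rz":0.0823,"claw":1},{"rz":0.0823,"claw":1},{"dx":0.2,"dy":-0.38,"claw":1},{"dx":0.2,"dy":-0.38,"claw":1},{"dx":0.2,"dy":-0.38,"claw":1},{"dx":0.2,"dy":-0.38,"claw":1},{"dx":0.2,"dy":-0.38,"claw":1},{"dx":0.2,"dy":-0.38,"claw":1},{"dx":0.2,"dy":-0.38,"claw":1}], grip_force=20)

```text
$.plan[0]: bad value
```

>>> step_arm(plan=[{"dx":0.21,"dy":-0.39,"claw":1},{"dx":0.21,"dy":-0.39,"claw":1},{"dx":0.21,"dy":-0.39,"claw":1},{"dx":0.21,"dy":-0.39,"claw":1},{"dx":0.21,"dy":-0.39,"claw":1},{"dx":0.21,"dy":-0.39,"claw":1},{"claw":1},{"claw":1}])

```text
$.plan[0]: bad value
```

>>> step_arm(plan=[{"dx":0,"dy":0,"dz":0,"rx":0,"ry":0,"rz":0.0823,"claw":1},{"dx":0,"dy":0,"dz":0,"rx":0,"ry":0,"rz":0.0823,"claw":1},{"dx":0,"dy":0,"dz":0,"rx":0,"ry":0,"rz":0.0823,"claw":1},{"dx":0.2,"dy":-0.38,"dz":0,"rx":0,"ry":0,"rz":0,"claw":1},{"dx":0.2,"dy":-0.38,"dz":0,"rx":0,"ry":0,"rz":0,"claw":1},{"dx":0.2,"dy":-0.38,"dz":0,"rx":0,"ry":0,"rz":0,"claw":1},{"dx":0.2,"dy":-0.38,"dz":0,"rx":0,"ry":0,"rz":0,"claw":1},{"dx":0.2,"dy":-0.38,"dz":0,"rx":0,"ry":0,"rz":0,"claw":1},{"dx":0.2,"dy":-0.38,"dz":0,"rx":0,"ry":0,"rz":0,"claw":1},{"dx":0.2,"dy":-0.38,"dz":0,"rx":0,"ry":0,"rz":0,"claw":1}], grip_force=20)

```text
time_s: 1.5
ee_pos: [0.3484, -0.2416, 0.2227]
eef_rot: [3.141, -0.0, -0.0]
force: [0.1, -0.1, 0.2]
grip_width: 0.0178
grip_force: 0.0
```

>>> step_arm(plan=[{"dx":0.217,"dy":-0.385,"dz":0,"rx":0,"ry":0,"rz":0,"claw":1},{"dx":0.217,"dy":-0.385,"dz":0,"rx":0,"ry":0,"rz":0,"claw":1},{"dx":0.217,"dy":-0.385,"dz":0,"rx":0,"ry":0,"rz":0,"claw":1},{"dx":0.217,"dy":-0.385,"dz":0,"rx":0,"ry":0,"rz":0,"claw":1},{"dx":0.217,"dy":-0.385,"dz":0,"rx":0,"ry":0,"rz":0,"claw":1},{"dx":0.217,"dy":-0.385,"dz":0,"rx":0,"ry":0,"rz":0,"claw":1},{"dx":0,"dy":0,"dz":0.4,"rx":0,"ry":0,"rz":0,"claw":1},{"dx":0,"dy":0,"dz":0.4,"rx":0,"ry":0,"rz":0,"claw":1},{"dx":0,"dy":0,"dz":0.35,"rx":0,"ry":0,"rz":0,"claw":1},{"dx":0,"dy":0,"dz":0,"rx":0,"ry":0,"rz":0,"claw":1}])

```text
time_s: 2.5
ee_pos: [0.4761, -0.0119, 0.104]
eef_rot: [-3.141, 0.007, 0.0]
force: [-0.2, -0.5, 0.9]
grip_width: 0.0007
grip_force: 0.0
```

```bash
python3 - <<'E'
from h import *
print(telemetry.get_obs()["force"])
p=shot("top"); q=shot("side")
a=cv2.resize(p["img"][115:280,240:420],None,fx=2.2,fy=2.2)
b=cv2.resize(q["img"],(400,250)); c=np.zeros((620,400,3),np.uint8); c[:a.shape[0],:a.shape[1]]=a[:, :400]; c[370:]=b
cv2.imwrite("pics/c2.png",c[:600,:,::-1])
E
```

```text
[-0.19380502 -0.49991584  0.89400565]
```

View pics/c2.png

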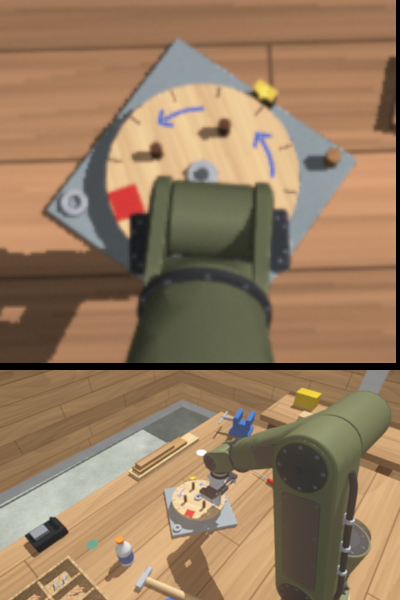

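The top view shows the far half of the wheel with the pointer clear, and the hand hides only the near half. I'll press gently on the resting wheel to calibrate the touch height.

>>> step_arm(plan=[{"dx":0,"dy":0,"dz":0.17,"rx":0,"ry":0,"rz":0,"claw":1},{"dx":0,"dy":0,"dz":0.0,"rx":0,"ry":0,"rz":0,"claw":1},{"dx":0,"dy":0,"dz":0,"rx":0,"ry":0,"rz":0,"claw":1}])

```text
time_s: 2.9
ee_pos: [0.4789, -0.0123, 0.0922]
eef_rot: [3.141, -0.002, -0.0]
force: [-0.4, -0.5, 0.1]
grip_width: 0.0003
grip_force: 0.0
```

>>> step_arm(plan=[{"dx":0,"dy":0,"dz":0.03,"rx":0,"ry":0,"rz":0,"claw":1},{"dx":0,"dy":0,"dz":0.0,"rx":0,"ry":0,"rz":0,"claw":1}])

```text
time_s: 3.1
ee_pos: [0.4785, -0.0122, 0.0881]
eef_rot: [3.142, -0.001, -0.0]
force: [0.5, 0.1, 0.2]
grip_width: 0.0005
grip_force: 0.0
```

>>> step_arm(plan=[{"dx":0,"dy":0,"dz":0.02,"rx":0,"ry":0,"rz":0,"claw":1},{"dx":0,"dy":0,"dz":0.0,"rx":0,"ry":0,"rz":0,"claw":1}])

```text
time_s: 3.3
ee_pos: [0.4783, -0.0122, 0.0857]
eef_rot: [3.142, -0.0, -0.0]
force: [0.1, 0.5, 3.3]
grip_width: 0.0008
grip_force: 1.9
```

>>> step_arm(plan=[{"dx":0,"dy":0,"dz":0.02,"rx":0,"ry":0,"rz":0,"claw":1},{"dx":0,"dy":0,"dz":0.0,"rx":0,"ry":0,"rz":0,"claw":1}])

```text
time_s: 3.5
ee_pos: [0.4781, -0.0122, 0.0837]
eef_rot: [3.142, 0.0, -0.0]
force: [-4.3, 0.2, 9.2]
grip_width: 0.0005
grip_force: 4.6
```

Contact is at TCP z ≈ 0.087, with about 3 N per mm beyond it. Now I'll lift 20 mm and move to the flick start behind peg3's neighbour, on the +y side of the near peg.

>>> step_arm(plan=[{"dx":0,"dy":0,"dz":-0.2,"rx":0,"ry":0,"rz":0,"claw":1},{"dx":0,"dy":-0.34,"dz":0,"rx":0,"ry":0,"rz":0,"claw":1},{"dx":0,"dy":-0.33,"dz":0,"rx":0,"ry":0,"rz":0,"claw":1},{"dx":0.21,"dy":0,"dz":0,"rx":0,"ry":0,"rz":0,"claw":1},{"dx":0.21,"dy":0,"dz":0,"rx":0,"ry":0,"rz":0,"claw":1},{"dx":0,"dy":0,"dz":0,"rx":0,"ry":0,"rz":0,"claw":1}])

```text
time_s: 4.1
ee_pos: [0.5216, 0.055, 0.1033]
eef_rot: [-3.142, -0.001, 0.0]
force: [-0.5, -0.8, 0.1]
grip_width: 0.0005
grip_force: 0.0
```

```bash
cat >> h.py <<'E'
C=np.array([.583,-.011]); YAW=-37.6
def red():
    "time and angle of the red patch relative to the pointer (deg, -180..180), from the top picture"
    t=telemetry.get_obs()["time_s"]; p=shot("top"); h=cv2.cvtColor(p["img"],cv2.COLOR_RGB2HSV)
    m=((h[...,0]<8)|(h[...,0]>172))&(h[...,1]>150)&(h[...,2]>60)
    v,u=np.nonzero(m[150:243,284:382]); 
    if len(u)<25: return t,None,len(u),0
    X=world(p,u.mean()+284.5,v.mean()+150.5,.07)[:2]-C
    return t,(np.degrees(np.arctan2(X[1],X[0]))-YAW+180)%360-180,len(u),np.hypot(*X)
E
python3 - <<'E'
from h import *
o=telemetry.get_obs();print(o["ee_pos"],o["force"])
print(red())
p=shot("top");cv2.imwrite("pics/c3.png",cv2.resize(p["img"][125:275,255:410],None,fx=4,fy=4)[:,:,::-1])
E
```

```text
[0.52155191 0.05504662 0.1032892 ] [-0.54969856 -0.80636768  0.051244  ]
(4.1, None, 0, 0)
```

View pics/c3.png

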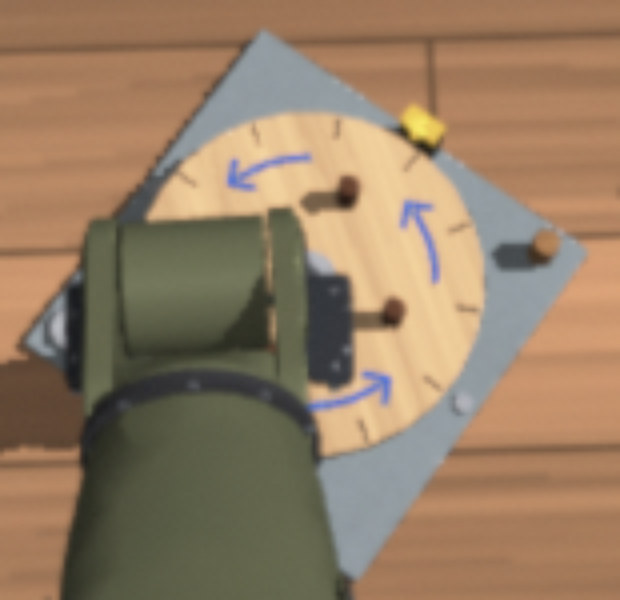

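The wheel hasn't moved: the far peg tops are still at (348,186) and (395,308). Flicking now, with the retreat built in.

>>> step_arm(plan=[{"dx":0,"dy":0.05,"dz":0,"rx":0,"ry":0,"rz":0,"claw":1},{"dx":0,"dy":0.09,"dz":0,"rx":0,"ry":0,"rz":0,"claw":1},{"dx":0,"dy":0.14,"dz":0,"rx":0,"ry":0,"rz":0,"claw":1},{"dx":0,"dy":0.18,"dz":0,"rx":0,"ry":0,"rz":0,"claw":1},{"dx":0,"dy":0.18,"dz":0,"rx":0,"ry":0,"rz":0,"claw":1},{"dx":-0.27,"dy":0,"dz":0,"rx":0,"ry":0,"rz":0,"claw":1},{"dx":-0.15,"dy":0,"dz":0,"rx":0,"ry":0,"rz":0,"claw":1},{"dx":0,"dy":0,"dz":0,"rx":0,"ry":0,"rz":0,"claw":1}])

```text
time_s: 5.0
ee_pos: [0.4768, -0.01, 0.1036]
eef_rot: [3.142, 0.0, -0.001]
force: [-0.2, 0.3, 1.1]
grip_width: -0.0
grip_force: 0.0
```

```bash
python3 - <<'E'
from h import *
print(telemetry.get_obs()["ee_pos"])
for i in range(14): print(red())
E
```

```text
[ 0.47681839 -0.0100382   0.10358218]
(5.0, None, 0, 0)
(5.05, None, 0, 0)
(5.1, None, 3, 0)
(5.15, np.float64(-72.4081199593322), 66, np.float64(0.10669055851690627))
(5.2, np.float64(-67.43318152352666), 134, np.float64(0.1052375925853584))
(5.25, np.float64(-59.64296492833549), 157, np.float64(0.10357247132868364))
(5.3, np.float64(-51.20006375147784), 163, np.float64(0.10320076985414092))
(5.35, np.float64(-42.26088298345746), 159, np.float64(0.10357876782092906))
(5.4, np.float64(-33.62048138677335), 157, np.float64(0.10359845839120563))
(5.45, np.float64(-25.21562760376861), 155, np.float64(0.1037004242010305))
(5.5, np.float64(-16.539623278968634), 158, np.float64(0.10393044025748076))
(5.55, np.float64(-7.867451669234526), 165, np.float64(0.1044520446959293))
(5.6, np.float64(0.16004302962764427), 165, np.float64(0.10535268453596389))
(5.65, np.float64(8.689147579711516), 157, np.float64(0.10433259845602157))
```

The wheel is coasting at about 2.98 rad/s and first passed the pointer at t≈5.6. My model puts the second pass at about 8.15 s (2 rad/s) and the third at about 12.5 s (0.9 rad/s), so I'll brake on the third. Until then I'll ease the hover down and wait.

>>> step_arm(plan=[{"dx":0,"dy":0,"dz":0.02,"rx":0,"ry":0,"rz":0,"claw":1},{"dx":0,"dy":0,"dz":0.02,"rx":0,"ry":0,"rz":0,"claw":1},{"dx":0,"dy":0,"dz":0.02,"rx":0,"ry":0,"rz":0,"claw":1},{"dx":0,"dy":0,"dz":0.02,"rx":0,"ry":0,"rz":0,"claw":1},{"dx":0,"dy":0,"dz":0.01,"rx":0,"ry":0,"rz":0,"claw":1},{"dx":0,"dy":0,"dz":0,"rx":0,"ry":0,"rz":0,"claw":1},{"dx":0,"dy":0,"dz":0,"rx":0,"ry":0,"rz":0,"claw":1},{"dx":0,"dy":0,"dz":0,"rx":0,"ry":0,"rz":0,"claw":1},{"dx":0,"dy":0,"dz":0,"rx":0,"ry":0,"rz":0,"claw":1},{"dx":0,"dy":0,"dz":0,"rx":0,"ry":0,"rz":0,"claw":1}])

```text
time_s: 6.7
ee_pos: [0.4782, -0.0091, 0.0945]
eef_rot: [3.142, -0.0, 0.0]
force: [0.4, -0.4, -0.6]
grip_width: 0.0004
grip_force: 0.0
```

>>> step_arm(plan=[{"dx":0,"dy":0,"dz":0,"rx":0,"ry":0,"rz":0,"claw":1},{"dx":0,"dy":0,"dz":0,"rx":0,"ry":0,"rz":0,"claw":1},{"dx":0,"dy":0,"dz":0,"rx":0,"ry":0,"rz":0,"claw":1},{"dx":0,"dy":0,"dz":0,"rx":0,"ry":0,"rz":0,"claw":1},{"dx":0,"dy":0,"dz":0,"rx":0,"ry":0,"rz":0,"claw":1},{"dx":0,"dy":0,"dz":0,"rx":0,"ry":0,"rz":0,"claw":1},{"dx":0,"dy":0,"dz":0,"rx":0,"ry":0,"rz":0,"claw":1},{"dx":0,"dy":0,"dz":0,"rx":0,"ry":0,"rz":0,"claw":1},{"dx":0,"dy":0,"dz":0,"rx":0,"ry":0,"rz":0,"claw":1},{"dx":0,"dy":0,"dz":0,"rx":0,"ry":0,"rz":0,"claw":1}])

```text
time_s: 7.7
ee_pos: [0.4782, -0.0092, 0.0945]
eef_rot: [3.142, -0.0, 0.0]
force: [0.4, 0.3, 0.2]
grip_width: 0.0005
grip_force: 0.0
```

```bash
python3 - <<'E'
from h import *
o=telemetry.get_obs();print(o["ee_pos"],o["force"])
for i in range(16): 
    r=red()
    if r[1] is not None: print(r[0],round(r[1],1),r[2])
E
```

```text
[ 0.47818535 -0.00916859  0.09445364] [0.40830236 0.33713628 0.20383949]
7.7 -46.7 160
7.75 -40.3 159
7.8 -33.8 159
7.85 -27.7 159
7.9 -21.2 157
7.95 -14.8 157
8.0 -8.4 164
8.05 -2.5 167
8.1 3.5 165
8.15 9.6 158
8.2 15.7 152
8.25 21.7 155
8.3 27.5 155
8.35 33.5 156
8.4 39.6 156
8.45 45.2 152
```

>>> step_arm(plan=[{"dx":0,"dy":0,"dz":0,"rx":0,"ry":0,"rz":0,"claw":1},{"dx":0,"dy":0,"dz":0,"rx":0,"ry":0,"rz":0,"claw":1},{"dx":0,"dy":0,"dz":0,"rx":0,"ry":0,"rz":0,"claw":1},{"dx":0,"dy":0,"dz":0,"rx":0,"ry":0,"rz":0,"claw":1},{"dx":0,"dy":0,"dz":0,"rx":0,"ry":0,"rz":0,"claw":1},{"dx":0,"dy":0,"dz":0,"rx":0,"ry":0,"rz":0,"claw":1},{"dx":0,"dy":0,"dz":0,"rx":0,"ry":0,"rz":0,"claw":1},{"dx":0,"dy":0,"dz":0,"rx":0,"ry":0,"rz":0,"claw":1},{"dx":0,"dy":0,"dz":0,"rx":0,"ry":0,"rz":0,"claw":1},{"dx":0,"dy":0,"dz":0,"rx":0,"ry":0,"rz":0,"claw":1}])

```text
time_s: 9.5
ee_pos: [0.4782, -0.0091, 0.0944]
eef_rot: [-3.142, 0.0, 0.0]
force: [1.5, 0.0, -0.1]
grip_width: 0.0008
grip_force: 0.0
```

>>> step_arm(plan=[{"dx":0,"dy":0,"dz":0,"rx":0,"ry":0,"rz":0,"claw":1},{"dx":0,"dy":0,"dz":0,"rx":0,"ry":0,"rz":0,"claw":1},{"dx":0,"dy":0,"dz":0,"rx":0,"ry":0,"rz":0,"claw":1},{"dx":0,"dy":0,"dz":0,"rx":0,"ry":0,"rz":0,"claw":1},{"dx":0,"dy":0,"dz":0,"rx":0,"ry":0,"rz":0,"claw":1},{"dx":0,"dy":0,"dz":0,"rx":0,"ry":0,"rz":0,"claw":1},{"dx":0,"dy":0,"dz":0,"rx":0,"ry":0,"rz":0,"claw":1},{"dx":0,"dy":0,"dz":0,"rx":0,"ry":0,"rz":0,"claw":1},{"dx":0,"dy":0,"dz":0,"rx":0,"ry":0,"rz":0,"claw":1},{"dx":0,"dy":0,"dz":0,"rx":0,"ry":0,"rz":0,"claw":1}])

```text
time_s: 10.5
ee_pos: [0.4782, -0.0092, 0.0944]
eef_rot: [3.142, -0.0, -0.0]
force: [0.5, 0.4, 0.1]
grip_width: 0.0006
grip_force: 0.0
```

>>> step_arm(plan=[{"dx":0,"dy":0,"dz":0,"rx":0,"ry":0,"rz":0,"claw":1},{"dx":0,"dy":0,"dz":0,"rx":0,"ry":0,"rz":0,"claw":1},{"dx":0,"dy":0,"dz":0,"rx":0,"ry":0,"rz":0,"claw":1},{"dx":0,"dy":0,"dz":0,"rx":0,"ry":0,"rz":0,"claw":1},{"dx":0,"dy":0,"dz":0,"rx":0,"ry":0,"rz":0,"claw":1},{"dx":0,"dy":0,"dz":0,"rx":0,"ry":0,"rz":0,"claw":1},{"dx":0,"dy":0,"dz":0,"rx":0,"ry":0,"rz":0,"claw":1},{"dx":0,"dy":0,"dz":0,"rx":0,"ry":0,"rz":0,"claw":1}])

```text
time_s: 11.3
ee_pos: [0.4782, -0.0092, 0.0945]
eef_rot: [3.142, -0.0, -0.0]
force: [0.3, -0.2, 0.1]
grip_width: 0.0004
grip_force: 0.0
```

```bash
python3 - <<'E'
from h import *
o=telemetry.get_obs();print(o["ee_pos"],o["force"])
for i in range(6): 
    r=red(); print(r[0],r[1],r[2])
E
```

```text
[ 0.47819549 -0.00915754  0.09446539] [ 0.25023448 -0.15163579  0.11074417]
11.3 -41.0548643723651 161
11.35 -37.27413088068562 159
11.4 -33.412547718155906 159
11.45 -29.640362530623975 160
11.5 -26.248734068706142 157
11.55 -22.562361138778414 160
```

At t=11.6 the patch is about 19° short of the pointer and moving at 73°/s, so it passes at about 11.87. I'll start pressing at 11.75.

```bash
python3 -c "
from h import *
print(red(), telemetry.get_obs()['time_s'])"
```

```text
(11.6, np.float64(-18.809246908999), 157, np.float64(0.10382373397316678)) 11.65
```

>>> step_arm(plan=[{"dx":0,"dy":0,"dz":0,"rx":0,"ry":0,"rz":0,"claw":1},{"dx":0,"dy":0,"dz":0.11,"rx":0,"ry":0,"rz":0,"claw":1},{"dx":0,"dy":0,"dz":0,"rx":0,"ry":0,"rz":0,"claw":1},{"dx":0,"dy":0,"dz":0,"rx":0,"ry":0,"rz":0,"claw":1},{"dx":0,"dy":0,"dz":0,"rx":0,"ry":0,"rz":0,"claw":1}])

```text
time_s: 12.15
ee_pos: [0.4786, -0.0092, 0.0836]
eef_rot: [3.142, -0.001, -0.0]
force: [0.6, 0.1, 8.1]
grip_width: 0.0006
grip_force: 4.2
```

```bash
python3 -c "
from h import *
print(red(),red())
p=shot('top');cv2.imwrite('pics/c4.png',cv2.resize(p['img'][125:275,255:410],None,fx=4,fy=4)[:,:,::-1])"
```

```text
(12.15, np.float64(-2.2166900113931547), 165, np.float64(0.10490284596958652)) (12.2, np.float64(-2.233986893315972), 167, np.float64(0.1051399736649057))
```

View pics/c4.png

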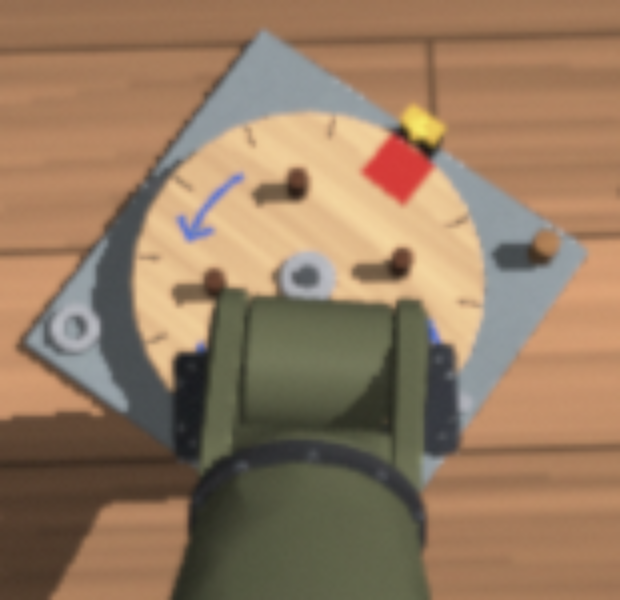

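The red patch at (399,168) has stopped in front of the yellow pointer at (423,126), about 2° (5 mm) off. Now I'll lift straight off.

>>> step_arm(plan=[{"dx":0,"dy":0,"dz":-0.05,"rx":0,"ry":0,"rz":0,"claw":1},{"dx":0,"dy":0,"dz":-0.3,"rx":0,"ry":0,"rz":0,"claw":1},{"dx":0,"dy":0,"dz":-0.4,"rx":0,"ry":0,"rz":0,"claw":1},{"dx":0,"dy":0,"dz":-0.4,"rx":0,"ry":0,"rz":0,"claw":1},{"dx":0,"dy":0,"dz":0,"rx":0,"ry":0,"rz":0,"claw":1},{"dx":0,"dy":0,"dz":0,"rx":0,"ry":0,"rz":0,"claw":1}])

```text
time_s: 12.9
ee_pos: [0.4781, -0.0091, 0.1982]
eef_rot: [3.142, -0.0, 0.0]
force: [0.3, 0.2, -0.5]
grip_width: 0.0001
grip_force: 0.0
```

```bash
python3 -c "
from h import *
a=red();b=red();print(a,b,telemetry.get_obs()['ee_pos'])
if abs(b[1])<7 and abs(a[1]-b[1])<.5: print(hand_in())"
```

```text
(12.9, np.float64(-2.266576692116473), 167, np.float64(0.1050055915720556)) (12.95, np.float64(-2.1556533296586053), 166, np.float64(0.10487649238943947)) [ 0.47756837 -0.00910478  0.19691428]
the job is handed in; nothing more can be done
None
```

The wheel was flicked to about 3 rad/s, coasted past the pointer twice, and was braked by fingertip on the third pass; it is at rest with the red patch about 2° (5 mm) from the pointer by camera, the hand is clear, and the job is handed in (no verdict was returned).

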